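# Index the strip carriage to its third stop and hold it

## Robot

A 7-joint arm with a two-finger parallel gripper is mounted at the origin on the work surface. World frame = base frame: x ahead of the robot, y to its left, z up, the work surface at z = 0. Lengths are in m, angles in rad, forces in N, time in s.
With the tool pointing down it reaches from about 0.425 to 0.825 m from the base axis. Payload 3.6 kg.
Tool frame: the origin (TCP) lies between the finger pads; the fingertips stand env.tcp_to_tips ahead of it and the grasp point (between the pads) lies 2 mm behind it (env.tcp_to_tips is the distance from the TCP to the fingertips, in m); z points along the fingers, y is the line along which they close (so a half turn about z gives the same grasp; the last joint's range is limited). The gripper opens to 93 mm and grips with 3 to 60 N. Pads are 15 mm wide; open, the fingers measure 128 mm over their backs; the gripper's body (75 mm by 188 mm) begins 65 mm behind the grasp point.
Start: joints at [-0.026, 0.615, -0.013, 1.423, 0.008, 1.103, -0.04], TCP at [0.65, 0, 0.236] pointing down, gripper open.
Joint ranges: [-3.12, 3.12], [-0.3, 2.06], [-1.34, 1.32], [0.26, 2.42], [-1.36, 4.5], [0.01, 1.98], [-2.84, 2.84]. Speed limits (rad/s): [2.79, 2.79, 3.14, 3.14, 3.14, 3.14, 3.14].

## Interface

Orientations are given as [roll, pitch, yaw] about the fixed x, y, z axes, in that order (R = Rz(yaw) Ry(pitch) Rx(roll)).
In Python, from plant import env gives the robot as it stands.
- The arm moves only by the tool jog_arm, never from a script. Its argument "targets" is a list of rows, each a list of 7 numbers: the gripper's target within -1 to 1 (fully open at 1, half-way at 0, shut at -1), then the shift along the tool's x, y, z in units of 25 mm (1.0 is 25 mm), then the turn, a rotation vector about the tool's x, y, z in units of 5 degrees (1.0 is 5 degrees). A call has 1 to 10 rows; each row is the pose to reach, as a shift and turn from the pose commanded when the call began, along the tool's axes at that moment; what a row does not reach only later rows make up. A row lasts 1/12 s, in which the tool goes at most 41.7 mm and 7.16 degrees, less where a joint would pass 70% of its speed; a pose out of reach is approached as far as the arm can. A call with a gripper value outside its range is refused whole. The fingers move at their own pace and stop on an object; "squeeze" is the grip in N (left out, the last holds). Time passes only in rows, so rows that repeat a pose let the fingers close. It gives the time, the measured TCP pose, the force and the opening at its end, in the units of the state.
- env.observe(): the state, without advancing time (a new reading comes with each control period).
- env.camera(name): name is "scene" or "side" or "wrist"; returns a dict with "img" (400x640x3 uint8, red, green, blue), "fov_y" (degrees; the focal length in pixels is half the picture's height over the tangent of half this angle, whatever the lens; pixels are square), "cx", "cy" (the principal point, pixels), "rvec" (rotation vector, rad) and "tvec" (3), from world to camera coordinates, as OpenCV has them; the wrist camera has in their place "tool_from_camera" (4x4, takes a point from camera to tool coordinates, whose origin is the TCP and whose axes are the flange's). Camera axes: x right, y down, z forward; pixel columns grow to the right and rows downward; lengths in m; the calibration is good to about 2 mm. The wrist camera is an equidistant fisheye: a pixel r from the principal point sees the ray r / f radians off the axis. A picture is of the moment at which its call begins: read the wrist's pose just before it. There is no depth.
- env.sign_off(): hands the job in, once; it reports no verdict.
The state is a dict: "t": time; "qpos": joint angles; "qvel": joint speeds; "joint_torque": joint torques, N m; "tcp_pos": TCP position; "ee_rot": TCP orientation; "contact_force": force on the tool from outside, world axes, zero at the start; "moment": the same for the moment, N m; "grip_width": opening from 0.0 (shut) to 1.0 (fully open).
Only numpy, scipy, OpenCV 4.12 (cv2) and the standard library are available. Lean on these libraries where they do the work, as an engineer would, in place of code of your own. Each camera call takes 0.05 s, during which the arm holds its last target. There are 200 camera calls.

## Task

On the strip loader, flip the cam lever fully over, away from the robot, to free the carriage; then grip the bar knob and turn it clockwise (seen from above) by three clicks to its third stop, without running on to the fourth. Finish still holding the knob firmly gripped at the third stop: do not let go at the end. Leave the lever over and the loose things around where they stand.

Things in the scene. Friction and masses are not known exactly. Their poses are not given: they have to be found in the camera images.
- loader: strip loader, fixed to the table: aluminium base plate 250 (x) x 380 (y) x 12 mm; origin at the centre of its underside, on the table; x points roughly away from the robot, y left, z up. On its near side: the cam lever at left (hinge at x -60, y +100 mm), the knob on a black housing at right (axis at x -60, y -100 mm; housing 96 x 100 mm, top 47 mm above the table)
- cam_lever (a joint): cam lever angle, rad: 0 = locked, leaning 0.7 rad towards the robot (loader's -x); 1.4 = end stop, freed, leaning 0.7 rad away (+x). Swings in the loader's upright xz plane, stays where left, needs about 1.5 N at its ball; starts between 0 and 0.12. Locked, its steel tongue blocks the carriage and so the knob. Freed = over beyond 1.1
- cam_lever_tip (a point): centre of the black ball, 24 mm in diameter, at the end of the cam lever, 80 mm from the hinge axis; about 111 mm above the table when locked. The lever below it is a 10 mm rod. Its axes turn with the lever.
- cam_lever_hinge (a point): point on the cam lever's hinge axis, in the middle of the lever, 50 mm above the table; the axis is the loader's y. Two thin steel cheeks stand beside it up to 62 mm above the table.
- index (a joint): knob angle, rad: 0 at the start (home), growing clockwise seen from above. Stops (detent clicks) every 24 degrees = 0.419 rad: the third at 1.257, the last, fifth, at 2.094. About 0.15 Nm takes it over the hump between stops; let go near a stop it settles on it. Right = within 0.1 rad of 1.257; beyond 1.5 it has run on towards the fourth
- index_knob: black bar grip of the knob, 50 long x 16 wide x 34 mm tall, on an aluminium dial 70 mm in diameter, its top 53 mm above the table; origin: centre of the dial's underside. x runs along the bar (white line at the +x end), so grip it across y (16 mm). At the start its x is turned 36 degrees (0.628 rad) anticlockwise from the loader's x; it turns with the joint. Studs on the housing show the stops
- index_knob_grip (a point): point on the knob's upright axis at the height to grip, 24 mm above the dial's top, 77 mm above the table, 10 mm below the bar's top
- carriage (a joint): slide of the carriage, m: 0 at home, growing to the right (loader's -y), 0.018 per click of the knob, which drives it; eight white strips in an aluminium frame 110 x 150 mm on the far side of the loader, top 62 mm above the table. A fixed black reading head stands over it (top 122 mm above the table; x 45 to 125, y -38 to 2 mm in the loader frame)
- vial_a: bystander, loose, to be left alone (up to 30 mm of nudging is tolerated): small capped vial, 21 mm in diameter, 40 mm tall, standing on the loader plate between lever and knob; origin at its underside's centre
- vial_b: bystander, loose, to be left alone (up to 30 mm of nudging is tolerated): small capped vial, 21 mm in diameter, 40 mm tall, standing on the loader plate left of the lever; origin at its underside's centre
- tip_box: bystander, loose, to be left alone (up to 30 mm of nudging is tolerated): box of pipette tips, 85 x 125 x 55 mm, left of the loader; origin at its underside's centre
- reagent: bystander, loose, to be left alone (up to 30 mm of nudging is tolerated): white bottle, 60 mm in diameter, 120 mm tall, right of the loader; origin at its underside's centre
- dish: bystander, loose, to be left alone (up to 30 mm of nudging is tolerated): flat round dish, 84 mm in diameter, 16 mm tall, left of the loader; origin at its underside's centre
- driver: bystander, loose, to be left alone (up to 30 mm of nudging is tolerated): screwdriver 170 mm long, lying right of the loader; origin at its underside's centre
- beaker: bystander, loose, to be left alone (up to 30 mm of nudging is tolerated): open cup, 60 mm wide, 50 mm tall, on the near side of the loader; origin at its underside's centre

How it is judged:
By the outcome, as a careful person would: the job done as asked, in the order asked, and still so for the second after the job is handed in, while the arm keeps its last pose, push and grip.
It also fails if it takes over 48 s, if anything falls off the work surface, if the arm or the gripper's body presses on something with over 40 N, if the wrist force passes 120 N, or if a joint passes its speed limit or range.

## Working session

There is one attempt and no reset: what is moved stays moved. The work goes in short steps, Python scripts to look and compute and a tool call to move; the robot and the scene stay as the last step left them, time stands still between calls to the robot, and variables do not carry over. Pictures are saved under pics/ and viewed, on a budget of 10 in all, crops included, one or two more only if the job needs it, and the job is handed in when it is done.

Besides the shell and the picture viewer there is one more tool, called as a command line: name --pt "numbers of a row" for each row, then --argument value for the rest. jog_arm: Moves the arm, as the interface text tells. Its arguments: {"type":"object","properties":{"targets":{"type":"array"},"squeeze":{"type":"number"}},"required":["targets"]}

```bash
ls; mkdir -p pics; python3 - <<'E'
from plant import env
import cv2
print(env.observe(), env.tcp_to_tips)
for n in ("scene","side","wrist"):
    c=env.camera(n); cv2.imwrite(f"pics/{n}0.png",c["img"][:,:,::-1])
    print(n,{k:v for k,v in c.items() if k!="img"})
E
```

```text
pics
{'t': 0.0, 'qpos': array([-0.02651799,  0.61588682, -0.01260902,  1.4249172 ,  0.00809889,
        1.1033958 , -0.0403752 ]), 'qvel': array([ 7.22771551e-04,  1.47931553e-03, -2.24741780e-04, -3.87315011e-04,
       -1.21756779e-03, -3.13853612e-04,  5.05462730e-05]), 'joint_torque': array([ 5.37042069e-04, -4.58937871e+01,  2.08912762e-01, -1.65743172e+01,
       -6.11085235e-02,  2.03703978e-02,  2.53581929e-04]), 'tcp_pos': array([6.49240214e-01, 1.71620444e-05, 2.34496114e-01]), 'ee_rot': array([-3.13903598e+00,  4.01981504e-05,  1.57089932e+00]), 'contact_force': array([-0.15636711, -0.58090041,  0.05942281]), 'moment': array([-0.02271736,  0.00269344, -0.04851823]), 'grip_width': 1.0001636161125966} 0.017
scene {'fov_y': 43.13750031250473, 'cx': 321.34457562292806, 'cy': 203.2364422490512, 'rvec': array([ 2.01359639,  1.47840413, -0.57606358]), 'tvec': array([-0.19811255, -0.33714831,  1.66297367])}
side {'fov_y': 42.26775450306246, 'cx': 319.54966193340283, 'cy': 196.44901150734, 'rvec': array([ 0.55964417, -2.53302966,  1.38300319]), 'tvec': array([0.5459585 , 0.18109654, 1.03432586])}
wrist {'fov_y': 65.70646984690485, 'cx': 315.63437937778104, 'cy': 197.404960715793, 'tool_from_camera': array([[ 3.41258626e-04, -9.69889503e-01, -2.43545139e-01,
         6.73851115e-02],
       [ 9.99999085e-01,  1.21268673e-05,  1.35291796e-03,
        -5.71936454e-04],
       [-1.30922749e-03, -2.43545378e-01,  9.69888620e-01,
        -1.49161482e-01],
       [ 0.00000000e+00,  0.00000000e+00,  0.00000000e+00,
         1.00000000e+00]])}
```

View pics/scene0.png

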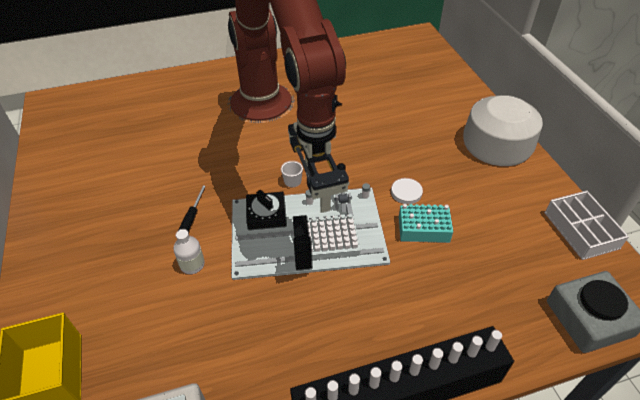

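View pics/wrist0.png

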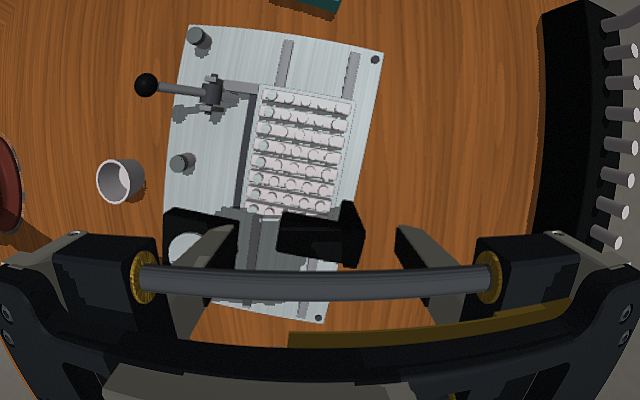

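View pics/side0.png

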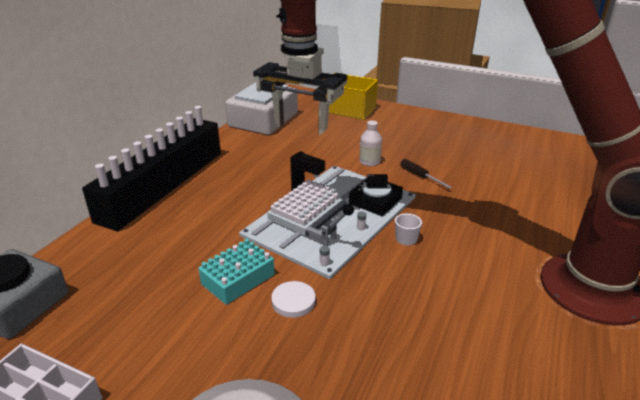

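Scene: knob at about (264,206), with plate corners at (388,264), (233,278) and (375,189). Wrist: plate corners at (190,25), (383,52) and (325,322), lever ball at (146,85). The side view shows both vials and the beaker clear of the knob. Next I fit the loader pose from these points.

```bash
cat > h.py <<'E'
from plant import env
import numpy as np, cv2
from scipy.spatial.transform import Rotation as R
from scipy.optimize import least_squares
def foc(c): return 200/np.tan(np.radians(c["fov_y"])/2)
def proj(c,P,st=None):
    P=np.atleast_2d(P).astype(float); f=foc(c)
    if "rvec" in c:
        q=P@R.from_rotvec(c["rvec"]).as_matrix().T+c["tvec"]
        return q[:,:2]/q[:,2:]*f+[c["cx"],c["cy"]]
    T=c["tool_from_camera"]; Rt=R.from_euler("xyz",st["ee_rot"]).as_matrix()
    q=((P-st["tcp_pos"])@Rt-T[:3,3])@T[:3,:3]
    r=np.linalg.norm(q[:,:2],axis=1); th=np.arctan2(r,q[:,2])
    return q[:,:2]/r[:,None]*(th*f)[:,None]+[c["cx"],c["cy"]]
def lw(p,L):
    L=np.atleast_2d(L); return L@R.from_euler("z",p[2]).as_matrix().T+[p[0],p[1],0]
def lever(a): return np.array([-.06+.08*np.sin(a-.7),.1,.05+.08*np.cos(a-.7)])
E
python3 - <<'E'
from h import *
st=env.observe(); W=env.camera("wrist"); S=env.camera("scene")
z=.012
wl=np.array([[-.125,.19,z],[.125,.19,z],[.125,-.19,z]]);wp=np.array([[190,25],[383,52],[325,322]])
sl=np.array([[.125,.19,z],[.125,-.19,z],[-.125,.19,z],[-.06,-.1,.053]]);sp=np.array([[388,264],[233,278],[375,189],[264,206]])
def res(v):
    return np.r_[(proj(W,lw(v,np.vstack([wl,lever(v[3])])),st)-np.vstack([wp,[146,85]])).ravel(), (proj(S,lw(v,sl))-sp).ravel()]
s=least_squares(res,[.65,0.05,0,.05],loss="soft_l1")
print(s.x.round(4)); print(res(s.x).reshape(-1,2).round(1))
p=s.x
for n,L in (("grip",[-.06,-.1,.077]),("hinge",[-.06,.1,.05]),("tip",lever(p[3])),("tipend",lever(1.4)),("head",[.045,-.038,.122]),("head2",[.045,.002,.122])): print(n,lw(p,L).round(4))
E
```

```text
[ 0.576  -0.0087 -0.1869  0.0171]
[[-0.6 -1.2]
 [ 3.3  0.2]
 [ 0.5  2.2]
 [ 0.   0.2]
 [ 2.9 -2.1]
 [-1.3 -0.1]
 [-2.8 -1.9]
 [ 1.3 -1.6]]
grip [[ 0.4985 -0.0958  0.077 ]]
hinge [[0.5357 0.1007 0.05  ]]
tip [[0.4861 0.1101 0.1121]]
tipend [[0.5863 0.0912 0.1112]]
head [[ 0.6132 -0.0544  0.122 ]]
head2 [[ 0.6206 -0.0151  0.122 ]]
```

jog_arm --pt "-1 1.2 -2 0.5 0 0 -1.4" --pt "-1 2.4 -4 1 0 0 -2.8" --pt "-1 3.6 -6 1.5 0 0 -4.2" --pt "-1 4.7 -8.3 2 0 0 -5.6" --pt "-1 4.7 -8.3 2 0 0 -7" --pt "-1 4.7 -8.3 2 0 0 -8.4" --pt "-1 4.7 -8.3 2 0 0 -9.8" --pt "-1 4.7 -8.3 2 0 0 -11.2" --pt "-1 4.7 -8.3 2 0 0 -12.6" --pt "-1 4.7 -8.3 2 0 0 -14" --squeeze 30

```text
t: 1.08
tcp_pos: [0.4424, 0.1176, 0.1859]
ee_rot: [3.142, 0.0, 2.799]
contact_force: [-0.3, 0.1, 0.4]
grip_width: 0.331
```

jog_arm --pt "-1 0 0 0.6 0 0 -1" --pt "-1 0 0 1.3 0 0 -1.8" --pt "-1 0 0 2 0 0 -1.8" --pt "-1 0 0 2.64 0 0 -1.8" --pt "-1 0 0 2.64 0 0 -1.8"

```text
t: 1.5
tcp_pos: [0.4408, 0.1167, 0.1174]
ee_rot: [-3.139, -0.005, 2.95]
contact_force: [0.1, 0.3, 0.0]
grip_width: 0.011
```

```bash
python3 - <<'E'
from h import *
st=env.observe(); print(st["tcp_pos"],st["ee_rot"],st["grip_width"],st["contact_force"],st["qpos"])
c=env.camera("wrist"); cv2.imwrite("pics/w1.png",c["img"][:,:,::-1])
p=[.576,-.0087,-.1869]
for n,L in (("grip",[-.06,-.1,.077]),("tip0",lever(.017)),("hinge",[-.06,.1,.05])): print(n,proj(c,lw(p,L),st))
E
```

```text
[0.44084691 0.11670751 0.11744271] [-3.13905254 -0.00482976  2.94955199] 0.011098094874851855 [0.14595997 0.28244937 0.03426129] [-0.06148348  0.52337937 -0.35043157  2.08918355  0.31551848  0.58431684
  0.74390471]
grip [[102.36292757 319.76014784]]
tip0 [[318.6703851  316.98730092]]
hinge [[318.27022136 321.99404995]]
```

View pics/w1.png

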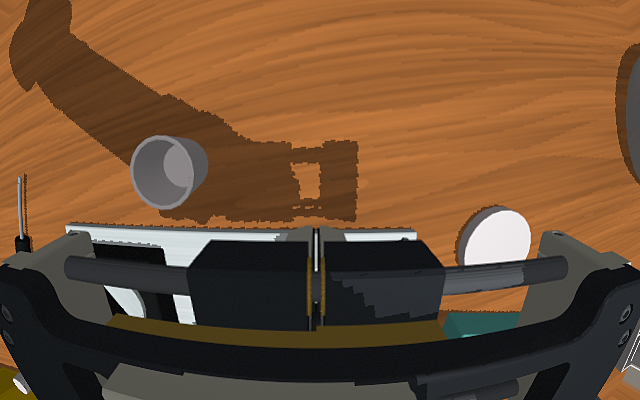

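The fingers hide the lever, as expected; the beaker at (165,172) and dish at (500,235) are clear. Tool -x now points along loader +x, so I push that way.

jog_arm --pt "-1 -0.5 0 0 0 0 0" --pt "-1 -0.9 0 0 0 0 0" --pt "-1 -1.3 0 0 0 0 0" --pt "-1 -1.7 0 0 0 0 0" --pt "-1 -2.1 0 0 0 0 0" --pt "-1 -2.5 0 0 0 0 0" --pt "-1 -2.9 0 0 0 0 0" --pt "-1 -3.3 0 0 0 0 0" --pt "-1 -3.7 0 0 0 0 0" --pt "-1 -4.1 0 0 0 0 0"

```text
t: 2.38
tcp_pos: [0.5436, 0.0974, 0.1193]
ee_rot: [-3.141, -0.001, 2.949]
contact_force: [-2.3, 0.3, -0.1]
grip_width: 0.006
```

jog_arm --pt "-1 -0.2 0 0 0 0 0" --pt "-1 -0.4 0 0 0 0 0" --pt "-1 -0.6 0 0 0 0 0" --pt "-1 -0.7 0 0 0 0 0" --pt "-1 -0.7 0 0 0 0 0"

```text
t: 2.8
tcp_pos: [0.5613, 0.0945, 0.1198]
ee_rot: [3.141, 0.002, 2.949]
contact_force: [-0.9, 0.3, 0.5]
grip_width: 0.005
```

jog_arm --pt "-1 -0.1 0 0 0 0 0" --pt "-1 -0.2 0 0 0 0 0" --pt "-1 -0.2 0 0 0 0 0"

```text
t: 3.05
tcp_pos: [0.563, 0.0943, 0.1195]
ee_rot: [-3.141, -0.005, 2.95]
contact_force: [-5.7, 1.4, 1.7]
grip_width: 0.003
```

jog_arm --pt "-1 0.7 0 0 0 0 0" --pt "-1 0.7 0 -1.2 0 0 0" --pt "-1 0.4 0 -2.6 0 0 0" --pt "-1 -0.6 -1 -3.8 0 0 0" --pt "1 -1.6 -2.2 -4.8 0 0 0" --pt "1 -2.5 -3.3 -4.8 0 0 0" --pt "1 -3.1 -4 -4.8 0 0 0" --pt "1 -3.1 -4 -4.8 0 0 0" --pt "1 -3.1 -4 -4.8 0 0 0"

```text
t: 3.8
tcp_pos: [0.6232, -0.0221, 0.2396]
ee_rot: [-3.141, 0.002, 2.945]
contact_force: [-0.3, 1.3, -0.1]
grip_width: 0.309
```

```bash
python3 - <<'E'
from h import *
st=env.observe(); print(st["tcp_pos"],st["ee_rot"],st["grip_width"],st["contact_force"],st["qpos"])
c=env.camera("wrist"); cv2.imwrite("pics/w2.png",c["img"][:,:,::-1])
p=[.576,-.0087,-.1869]
for n,L in (("grip",[-.06,-.1,.077]),("dial",[-.06,-.1,.053]),("tip1.4",lever(1.4)),("tip1.2",lever(1.2)),("tip1.0",lever(1.)),("corners",[[-.125,.19,.012],[-.125,-.19,.012]])): print(n,proj(c,lw(p,L),st).round(0))
E
```

```text
[ 0.62322697 -0.02211787  0.23963693] [-3.14079616e+00  1.92717944e-03  2.94490871e+00] 0.30871892683476754 [-0.33324504  1.27573987 -0.13348346] [ 0.23262615  0.59476981 -0.39688148  1.49385261  0.24687852  1.10082576
  1.15932478]
grip [[221.  84.]]
dial [[227.  87.]]
tip1.4 [[427. 134.]]
tip1.2 [[431. 120.]]
tip1.0 [[434. 103.]]
corners [[464.  46.]
 [171.  48.]]
```

View pics/w2.png

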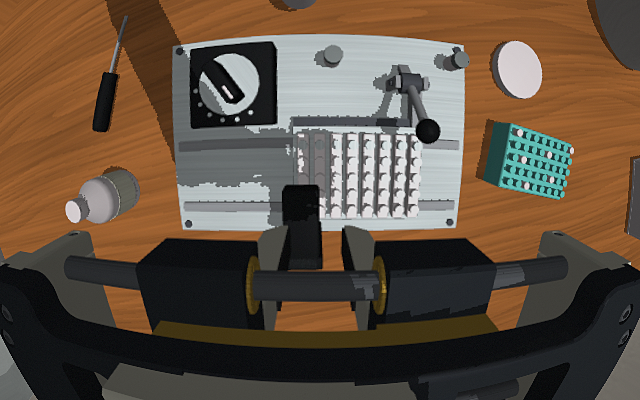

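The lever ball is at (428,131), close to where 1.4 rad projects (427,134), so it is freed. The knob dial centre is near (229,83), a few pixels from the prediction, so I refine it.

```bash
python3 - <<'E'
from h import *
st=env.observe(); c=env.camera("wrist"); im=c["img"][:,:,::-1].copy()
g=cv2.cvtColor(im,cv2.COLOR_BGR2GRAY)
m=np.zeros_like(g); roi=(slice(47,117),slice(196,266)); m[roi]=(g[roi]>110)*255
n,l,s,ce=cv2.connectedComponentsWithStats(m); print(s[1:][s[1:,4]>40],ce[1:][s[1:,4]>40].round(1))
k=1+np.argsort(-s[1:,4])[:2]; pts=np.argwhere(np.isin(l,k[s[k,4]>200]))[:,::-1].astype(np.float32)
h=cv2.convexHull(pts); e=cv2.fitEllipse(h); print("ellipse",e)
# knob xy from dial centre (dial top z=.053) using circle model
a=np.linspace(0,2*np.pi,60)
hp=h[:,0,:]
def res(v):
    q=proj(c,np.c_[v[0]+v[2]*np.cos(a),v[1]+v[2]*np.sin(a),0*a+.053],st)
    return [np.abs(cv2.pointPolygonTest(q.astype(np.float32).reshape(-1,1,2),(float(x),float(y)),True)) for x,y in hp]
r=least_squares(res,[.4985,-.0958,.035],diff_step=1e-2,loss="soft_l1"); print(r.x,np.round(r.fun,1))
from scipy.optimize import minimize
r=minimize(lambda v:np.sum(np.minimum(res(v),3)),[.4985,-.0958,.035],method="Nelder-Mead",options=dict(initial_simplex=[[.4985,-.0958,.035],[.505,-.0958,.035],[.4985,-.09,.035],[.4985,-.0958,.037]]));print(r.x,r.fun)
cv2.imwrite("pics/k2.png",cv2.resize(im[35:130,180:280],None,fx=6,fy=6,interpolation=cv2.INTER_CUBIC))
E
```

```text
[[ 198   55   59   61 1545]
 [ 220   87   11   13   55]] [[235.   81.7]
 [225.   93. ]]
ellipse ((226.90879821777344, 84.748291015625), (58.4127082824707, 61.92921829223633), 33.546234130859375)
[ 0.49491006 -0.09486553  0.03470636] [0.1 0.4 0.3 0.5 0.6 0.4 0.2 0.2 0.3 0.8 0.6 0.1 0.1 0.2 0.8 0.1 0.3 0.2
 0.2 0.  0.1 0.  0.  0.  0.2]
[ 0.49513897 -0.09467089  0.03469716] 4.2827079712376
```

View pics/k2.png

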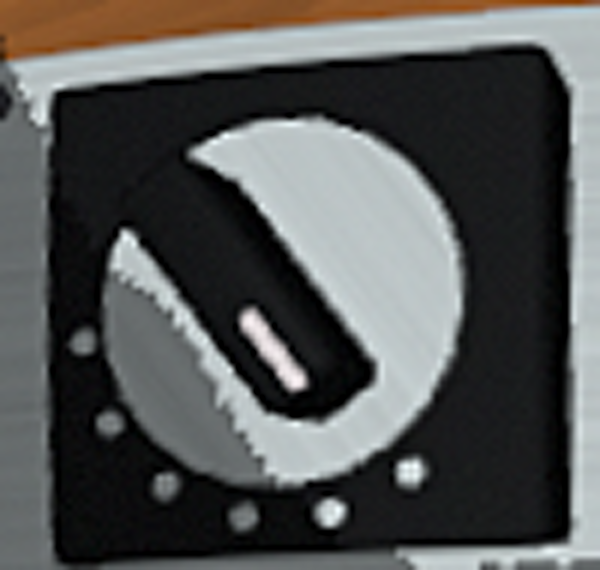

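jog_arm --pt "1 0.9 -0.8 0.5 0 0 -1.2" --pt "1 1.8 -1.6 1.2 0 0 -2.4" --pt "1 2.7 -2.4 2 0 0 -3.6" --pt "1 3.6 -3.2 2.8 0 0 -4.8" --pt "1 4.46 -3.85 3.4 0 0 -6" --pt "1 4.46 -3.85 4 0 0 -7.3" --pt "1 4.46 -3.85 4 0 0 -7.3" --pt "1 4.46 -3.85 4 0 0 -7.3"

```text
t: 4.57
tcp_pos: [0.4946, -0.0909, 0.1398]
ee_rot: [3.14, 0.001, -2.697]
contact_force: [-0.2, -0.4, -0.5]
grip_width: 0.967
```

```bash
python3 - <<'E'
from h import *
st=env.observe(); print(st["tcp_pos"],st["ee_rot"],st["grip_width"],st["contact_force"],st["moment"],st["qpos"])
Rt=R.from_euler("xyz",st["ee_rot"]).as_matrix()
print("shift units",(Rt.T@(np.array([.495,-.0948,.075])-st["tcp_pos"])/.025).round(2), "yaw err deg",np.degrees(.441+np.pi-st["ee_rot"][2])%360)
E
```

```text
[ 0.49459471 -0.09088348  0.13983611] [ 3.14044497e+00  8.44384599e-04 -2.69664162e+00] 0.9671646314619787 [-0.24576251 -0.35013831 -0.48278294] [ 0.20610018 -0.06732246 -0.00128937] [ 0.50276299  0.56972048 -0.54206217  1.94596238  0.4235479   0.7393211
  1.7276813 ]
shift units [ 0.05 -0.15  2.59] yaw err deg 359.7736222191516
```

jog_arm --pt "1 0.05 -0.15 0.5 0 0 0" --pt "1 0.05 -0.15 1.2 0 0 0" --pt "1 0.05 -0.15 1.9 0 0 0" --pt "1 0.05 -0.15 2.3 0 0 0" --pt "1 0.05 -0.15 2.6 0 0 0" --pt "1 0.05 -0.15 2.6 0 0 0"

```text
t: 5.07
tcp_pos: [0.4952, -0.0953, 0.0741]
ee_rot: [3.141, -0.0, -2.696]
contact_force: [-0.4, -0.0, 0.2]
grip_width: 0.999
```

jog_arm --pt "0 0 0 0 0 0 0" --pt "-0.3 0 0 0 0 0 0" --pt "-0.5 0 0 0 0 0 0" --pt "-0.6 0 0 0 0 0 0" --pt "-1 0 0 0 0 0 0" --pt "-1 0 0 0 0 0 0" --pt "-1 0 0 0 0 0 0" --pt "-1 0 0 0 0 0 0" --squeeze 30

```text
t: 5.73
tcp_pos: [0.4948, -0.0965, 0.0747]
ee_rot: [-3.142, 0.0, -2.697]
contact_force: [-0.7, -0.2, 0.2]
grip_width: 0.481
```

```bash
python3 - <<'E'
from h import *
st=env.observe(); print(st["t"],st["tcp_pos"],st["ee_rot"],st["grip_width"]*93,st["contact_force"],st["moment"],st["qpos"])
E
```

```text
5.7333 [ 0.49483428 -0.09649139  0.07472187] [-3.14157882e+00  4.47207326e-05 -2.69670269e+00] 44.687209854259116 [-0.72472468 -0.21580607  0.20420991] [ 0.12970559 -0.07157032  0.01391035] [ 0.45271854  0.66732776 -0.45998369  1.99740988  0.51489502  0.59185647
  1.65829796]
```

Still closing; continue.

jog_arm --pt "-1 0 0 0 0 0 0" --pt "-1 0 0 0 0 0 0" --pt "-1 0 0 0 0 0 0" --pt "-1 0 0 0 0 0 0" --pt "-1 0 0 0 0 0 0" --pt "-1 0 0 0 0 0 0" --squeeze 45

```text
t: 6.23
tcp_pos: [0.4944, -0.0956, 0.0746]
ee_rot: [3.14, -0.0, -2.696]
contact_force: [-1.0, 1.7, 1.3]
grip_width: 0.171
```

```bash
python3 - <<'E'
from h import *
st=env.observe(); print(st["t"],st["tcp_pos"],st["ee_rot"],st["grip_width"]*93,st["contact_force"],st["moment"],st["qpos"])
E
```

```text
6.2333 [ 0.49442054 -0.09561485  0.07458999] [ 3.14040546e+00 -3.71550429e-04 -2.69570366e+00] 15.94411693498747 [-1.00933291  1.70390518  1.33630287] [ 0.54110272  0.16646144 -0.0332038 ] [ 0.45220704  0.66748118 -0.46090416  1.99817417  0.51427836  0.59201773
  1.65836384]
```

jog_arm --pt "-1 0 0 0 0 0 0.6" --pt "-1 0 0 0 0 0 1.2" --pt "-1 0 0 0 0 0 1.8" --pt "-1 0 0 0 0 0 2.4" --pt "-1 0 0 0 0 0 3.0" --pt "-1 0 0 0 0 0 3.6" --pt "-1 0 0 0 0 0 4.2" --pt "-1 0 0 0 0 0 4.8" --pt "-1 0 0 0 0 0 4.8" --pt "-1 0 0 0 0 0 4.8"

```text
t: 7.07
tcp_pos: [0.4944, -0.0953, 0.0746]
ee_rot: [3.14, -0.001, -3.113]
contact_force: [-2.2, 3.6, 1.3]
grip_width: 0.172
```

```bash
python3 - <<'E'
from h import *
st=env.observe(); print(st["t"],st["tcp_pos"],st["ee_rot"],st["grip_width"]*93,st["contact_force"],st["moment"],st["qpos"])
E
```

```text
7.0667 [ 0.49436695 -0.09530338  0.07459997] [ 3.14046275e+00 -1.01206105e-03 -3.11323649e+00] 15.95715582575066 [-2.23534474  3.55419318  1.34937433] [ 0.89374906  0.27997425 -0.01785746] [ 0.37681821  0.64859517 -0.34466886  2.00059242  0.39397282  0.5576396
  1.35797271]
```

Turned 0.4175 rad with low forces. Second and third clicks next.

jog_arm --pt "-1 0 0 0 0 0 0.6" --pt "-1 0 0 0 0 0 1.2" --pt "-1 0 0 0 0 0 1.8" --pt "-1 0 0 0 0 0 2.4" --pt "-1 0 0 0 0 0 3.0" --pt "-1 0 0 0 0 0 3.6" --pt "-1 0 0 0 0 0 4.2" --pt "-1 0 0 0 0 0 4.8" --pt "-1 0 0 0 0 0 4.8" --pt "-1 0 0 0 0 0 4.8"

```text
t: 7.9
tcp_pos: [0.4945, -0.0949, 0.0746]
ee_rot: [3.14, -0.002, 2.752]
contact_force: [-2.2, 5.2, 1.2]
grip_width: 0.168
```

jog_arm --pt "-1 0 0 0 0 0 0.6" --pt "-1 0 0 0 0 0 1.2" --pt "-1 0 0 0 0 0 1.8" --pt "-1 0 0 0 0 0 2.4" --pt "-1 0 0 0 0 0 3.0" --pt "-1 0 0 0 0 0 3.6" --pt "-1 0 0 0 0 0 4.2" --pt "-1 0 0 0 0 0 4.8" --pt "-1 0 0 0 0 0 4.8" --pt "-1 0 0 0 0 0 4.8"

```text
t: 8.73
tcp_pos: [0.4947, -0.0947, 0.0746]
ee_rot: [3.141, -0.002, 2.334]
contact_force: [-0.8, 5.0, 1.6]
grip_width: 0.17
```

```bash
python3 - <<'E'
from h import *
st=env.observe(); print(st["t"],st["tcp_pos"],st["ee_rot"],st["grip_width"]*93,st["contact_force"],st["moment"],st["qpos"])
S=env.camera("scene"); a=S["img"][:,:,::-1]; cv2.imwrite("pics/s3.png",cv2.resize(a[150:300,160:460],(800,400),interpolation=cv2.INTER_CUBIC))
c=env.camera("wrist"); cv2.imwrite("pics/w3.png",c["img"][:,:,::-1])
E
```

```text
8.7333 [ 0.49465937 -0.09470568  0.07459745] [ 3.14087369e+00 -1.98922003e-03  2.33378130e+00] 15.830037134417243 [-0.81402727  5.0070923   1.57062857] [ 1.21892652  0.17618418 -0.00913592] [ 0.22274785  0.62837089 -0.11329778  2.00493958  0.13138123  0.51614748
  0.77944216]
```

View pics/s3.png

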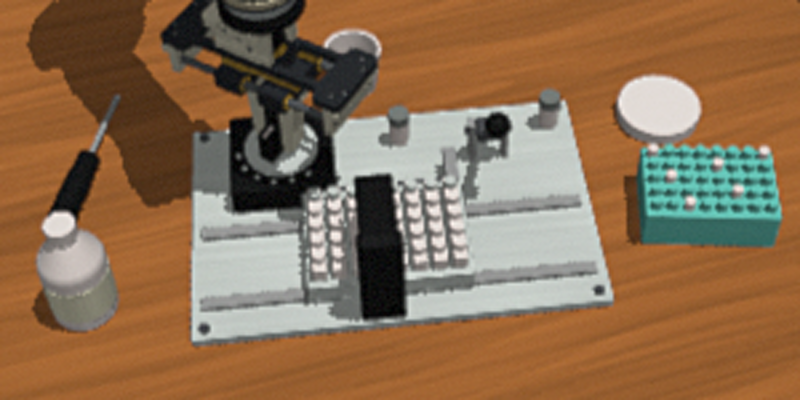

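View pics/w3.png

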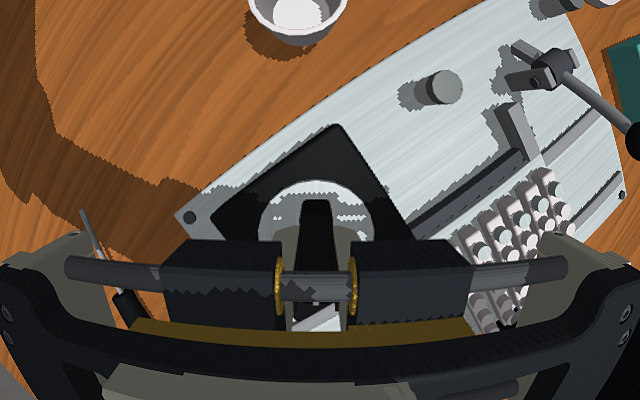

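The carriage's left edge moved about 22 px to the right in the scene view, which is about 54 mm or three clicks. The bar lies square between the pads, and the vials, beaker, dish, box, bottle and driver are standing in place. Last, a lever-angle check and hand-in.

```bash
python3 - <<'E'
from h import *
S=env.camera("scene"); p=[.576,-.0087,-.1869]
for a in (1.0,1.2,1.3,1.4): print(a,proj(S,lw(p,lever(a))).round(1), "seen ~346.4,196.9")
for k,L in (("carriage left edge pix per 54mm",[[.1,.1,.03],[.1,.046,.03]]),): print(k,proj(S,lw(p,L)).round(1))
st=env.observe(); print(st["t"],st["ee_rot"],st["grip_width"]*93,st["contact_force"],st["moment"], "turned",(-2.6957-st["ee_rot"][2])%(2*np.pi))
print(env.sign_off())
E
```

```text
1.0 [[345.3 184. ]] seen ~346.4,196.9
1.2 [[346.1 190.1]] seen ~346.4,196.9
1.3 [[346.5 193.3]] seen ~346.4,196.9
1.4 [[346.8 196.6]] seen ~346.4,196.9
carriage left edge pix per 54mm [[352.5 252.7]
 [330.1 254.9]]
8.8833 [ 3.14072407e+00 -2.05569352e-03  2.33387304e+00] 15.770211327266507 [-1.27375536  5.32630509  1.14259946] [ 1.21021223  0.21982933 -0.03357115] turned 1.2536122664507054
the job is handed in; nothing more can be done
None
```

I flipped the cam lever over to its end stop, then gripped the knob and turned it clockwise three clicks. I handed the job in at 8.9 s with the knob still held. The hand-in reports no verdict, so these are my own last checks:

- **Lever:** the ball is seen at (346.4, 196.9) in the scene view, against (346.8, 196.6) predicted for 1.4 rad. It is fully over.
- **Knob:** the gripper turned 1.254 rad against the third stop's 1.257. There was almost no leftover twist (about -0.03 Nm), so it is resting on the stop.
- **Carriage:** it shifted about 22 pixels, matching the 54 mm expected for three clicks.
- **Grip:** the fingers hold the 16 mm bar at 15.8 mm opening with 45 N squeeze. Force at the wrist is about 5.6 N.
- **Loose things:** vials, beaker, dish, tip box, bottle and screwdriver all look unmoved. I judged this by eye and did not measure it.

The first estimate of the knob position was about 3.5 mm off. I corrected it from a closer wrist picture before gripping. No check failed.

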